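# Lift the split ring's end out of its groove with the hooked pick

### The job

Open the bearing housing's retaining ring: take the hooked pick from its fork rack, work its foot through the notch and under the free end of the split ring, and gently lift that end past its catch until it stands well clear above the rim, without forcing anything or bending it more than about halfway to upright. Then hang the pick upright back in the rack, let go of it, and leave the other things on the bench alone.

Things in the scene. Friction and masses are not known exactly. Their poses are not given: they have to be found in the camera images.
- housing: round bearing housing bolted to the bench; grey flange 132 mm across, 34 mm high; origin: centre of its underside at bench level, z up. In it sits an aluminium cartridge 104 mm across that stands proud by an UNMEASURED 0 to 25 mm (h), stiffly held. Heights in the next three entries are above the bench at h = 0; add h. Rim top 62 mm; a shaft of radius 14 mm in the middle, top 62 mm.
- notch (a point): point at BENCH level below the mouth of the notch, at housing x = -52 mm, y = 0 (the cartridge's outer face). The notch in the wall is 20 mm wide along y, open outward (-x) and upward; its flat floor, height 49.5 mm + h, runs inward under the ring. Axes as the housing's.
- lug (a point): point at BENCH level below the ring's free end, at housing x = -37 mm, y = +1 mm. The flat dark split ring lies in a groove inside the rim (mean radius 37 mm, 5 mm wide); its free end is a lug 10 x 10 mm centred above this point, over the notch, underside 56 mm + h, top 60 mm + h: so 6.5 mm are free between notch floor and lug. Axes as the housing's.
- ring (a joint): angle (rad) of the ring's free half (housing's +y side): 0 in its groove. It swings up about a line along y through its back (housing x = +37 mm, height 58 mm + h), so the lug, 74 mm away, rises and moves inward (+x). At 0.05 to 0.1 rad it passes a spring ball catch in the rim (5 to 15 N at the lug), then is stiff to about 2 N and stays where it is left. Stop at 1.1.
- pick_handle (a point): middle of the wooden handle (16 x 16 mm square, 55 mm long) of the hooked pick, 90 g, which hangs upright. z points up along it, x along its foot. Underside of the foot 102.5 mm below this point; foot 3.5 mm thick, 5 mm wide, reaching 16 mm from the axis along +x; shank 8 mm thick. Whole length 133 mm.
- pick_collar (a point): centre of the underside of the pick's collar (22 mm across, 5 mm high), on the axis, 32.5 mm below pick_handle; axes as pick_handle
- rack_seat (a point): seat of the fork rack: where the pick's axis hangs, on top of two steel prongs (80 mm above the bench, 12 mm slot between). x points to the back along the slot; it is open toward -x, prongs end 22 mm before the seat. The pick hangs by its collar, foot to +x and 10 mm above the bench, just over the base board. To take it, raise it some 10 mm, then draw it out along -x.
- tape: roll of paper tape, 96 mm across, 25 mm high, lying flat behind the work; bystander; origin at the centre of its underside
- cork: paper-wrapped cork block, 60 x 100 x 33 mm; bystander; origin at the centre of its underside
- jar: small spice jar with green cap, 46 mm across, 106 mm high; bystander; origin at the centre of its underside
Mind the look-alikes: they are no part of the job. Leave any turquoise look-alike of the part that bears rack_seat alone.

How it is judged:
By the outcome, as a careful person would: the job done as asked, in the order asked, and still so for the second after the job is handed in, with the robot touching nothing.
It also fails if it takes over 58 s, if anything falls off the work surface, if the arm or the gripper's body presses on something with over 40 N, if the wrist force passes 120 N, or if a joint passes its speed limit or range.

### The arm

A 6-joint arm with a two-finger parallel gripper is mounted at the origin on a cart in front of the work surface, level with it; the furniture and walls round the work are solid. World frame = base frame: x ahead of the robot, y to its left, z up, the work surface at z = 0. Lengths are in mm, angles in rad, forces in N, time in s.
With the tool pointing down it reaches from about 400 to 925 mm from the base axis. Payload 12.5 kg.
Tool frame: the origin (TCP) lies at the very end of the fingers, on their centre line; the grasp point (between the pads) lies 19 mm behind it; z points along the fingers, y is the direction in which the jaws open and shut (so a half turn about z gives the same grasp; the last joint's range is limited). The gripper opens to 95 mm and grips with 3 to 60 N. Pads are 20 mm wide; open, the fingers measure 119 mm over their backs; the gripper's body (75 mm by 180 mm) begins 59 mm behind the grasp point.
Start: joints at [-1.28, 0.491, 1.559, -0, 1.092, -0.106], TCP at [241.567, -576.448, 214.661] pointing down, gripper open.
Joint ranges: [-3.1, 3.1], [-0.84, 2.19], [0.05, 2.79], [-1.13, 4.28], [0.06, 2.93], [-2.69, 2.69]. Speed limits (rad/s): [2.22, 2.22, 2.79, 3.14, 3.14, 3.14].

### API

Orientations are given as [roll, pitch, yaw] about the fixed x, y, z axes, in that order (R = Rz(yaw) Ry(pitch) Rx(roll)).
In Python, from cell import env gives the robot as it stands.
- The arm moves only by the shell command python3 -m pendant 'ROWS'. ROWS is JSON, a list that holds one entry, the list of rows, each a list of 5 numbers: the opening, from 0 (shut) to 1 (fully open), then the shift along the tool's x, y, z in m, then the turn about the tool's z in rad. A call has exactly 8 rows; each row is the pose to reach, as a shift and turn from the pose commanded when the call began, along the tool's axes at that moment; what a row does not reach only later rows make up. A row lasts 1/10 s, in which the tool goes at most 50 mm and 8.59 degrees, less where a joint would pass 70% of its speed; a pose out of reach is approached as far as the arm can. A call with a gripper value outside its range is refused whole. The fingers move at their own pace and stop on an object; the grip force is fixed at half the most. Time passes only in rows, so rows that repeat a pose let the fingers close, or fill a call up. It gives the time, the measured TCP pose, the force and the opening at its end, in the units of the state.
- env.state(): the state, without advancing time (a new reading comes with each control period).
- env.read_camera(name): name is "scene" or "top" or "wrist"; returns a dict with "image" (400x640x3 uint8, blue, green, red), "range_z" (400x640 float32, mm along the optical axis (not along the pixel's ray), 0 where there is no reading), "fx", "fy", "cx", "cy" (pixels), "rvec" (rotation vector, rad) and "tvec" (3), from world to camera coordinates, as OpenCV has them; the wrist camera has in their place "tool_from_camera" (4x4, takes a point from camera to tool coordinates, whose origin is the TCP and whose axes are the flange's). Camera axes: x right, y down, z forward; pixel columns grow to the right and rows downward; lengths in mm; the calibration is good to about 2 mm. A picture is of the moment at which its call begins: read the wrist's pose just before it.
- env.job_done(): hands the job in, once; it reports no verdict.
The state is a dict: "t": time; "joints": joint angles; "qvel": joint speeds; "tau": joint torques, N m; "eef_pos": TCP position; "tcp_rot": TCP orientation; "ft_force": force on the tool from outside, world axes, zero at the start; "moment": the same for the moment, N m; "opening": opening from 0.0 (shut) to 1.0 (fully open).
Only numpy, scipy, OpenCV 4.12 (cv2) and the standard library are available. Lean on these libraries where they do the work, as an engineer would, in place of code of your own. Each camera call takes 0.05 s, during which the arm holds its last target. There are 200 camera calls.

## Working session

There is one attempt and no reset: what is moved stays moved. The work goes in short steps, Python scripts to look and compute and a shell command to move; the robot and the scene stay as the last step left them, time stands still between calls to the robot, and variables do not carry over. Pictures are saved under pics/ and viewed, about 8 in all and at most 12, crops included, and the job is handed in when it is done.

```bash
ls; mkdir -p pics
cat > h.py <<'E'
import numpy as np, cv2
from cell import env
def cam(n):
    s=env.state(); c=env.read_camera(n); 
    if n=="wrist":
        T=np.eye(4); from scipy.spatial.transform import Rotation as R
        T[:3,:3]=R.from_euler('xyz',s['tcp_rot']).as_matrix(); T[:3,3]=s['eef_pos']
        c['M']=T@c['tool_from_camera']
    else:
        Rm=cv2.Rodrigues(np.array(c['rvec'],float))[0]; M=np.eye(4); M[:3,:3]=Rm.T; M[:3,3]=-Rm.T@np.array(c['tvec'],float).ravel(); c['M']=M
    return c
def ray(c,u,v):
    d=c['M'][:3,:3]@np.array([(u-c['cx'])/c['fx'],(v-c['cy'])/c['fy'],1.]); return c['M'][:3,3],d
def onz(c,u,v,z):
    o,d=ray(c,u,v); return o+d*(z-o[2])/d[2]
def cloud(c):
    u,v=np.meshgrid(np.arange(640),np.arange(400)); Z=c['range_z']
    P=np.stack([(u-c['cx'])/c['fx']*Z,(v-c['cy'])/c['fy']*Z,Z],-1)
    return P@c['M'][:3,:3].T+c['M'][:3,3]
def proj(c,p):
    q=c['M'][:3,:3].T@(np.array(p,float)-c['M'][:3,3]); return q[0]/q[2]*c['fx']+c['cx'],q[1]/q[2]*c['fy']+c['cy']
E
python3 - <<'E'
from h import *
import pickle
print(env.state())
for n in("scene","top"):
    c=cam(n); pickle.dump(c,open(n+".pkl","wb")); cv2.imwrite(f"pics/{n}.png",c['image']); print(n,c['M'][:3,3],c['fx'])
E
```

```text
pics
{'t': 0.0, 'joints': array([-1.27962895e+00,  4.91591307e-01,  1.55945210e+00,  4.99406988e-06,
        1.09171112e+00, -1.05577643e-01]), 'qvel': array([-0.00144994,  0.00131636, -0.00059592, -0.0003329 ,  0.0015041 ,
        0.000144  ]), 'tau': array([ 1.19022850e-03, -6.12643147e+01, -2.58180231e+01,  6.93530194e-02,
        4.82251926e-02, -1.10768869e-04]), 'eef_pos': array([ 241.47486283, -576.1990403 ,  214.04111603]), 'tcp_rot': array([-3.14043771e+00, -1.26844895e-04,  3.96742640e-01]), 'ft_force': array([-0.50738615,  0.02630256, -1.04098922]), 'moment': array([-0.04812209, -0.05860998,  0.06588939]), 'opening': 1.0010987354861862}
scene [-44.16708713 646.68010096 943.98429508] 483.5273269404206
top [ 469.65647508  -45.03814497 1279.17893161] 371.57468454490237
```

View pics/scene.png

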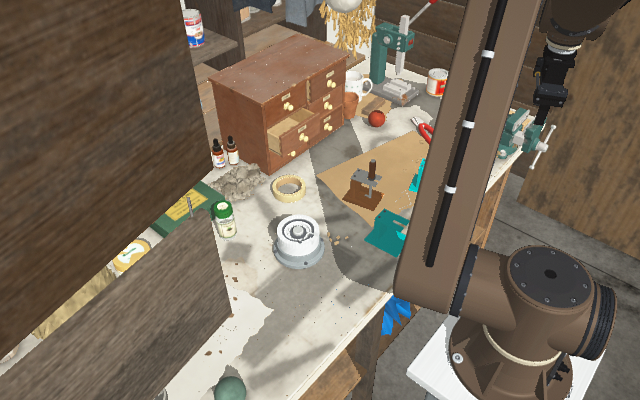

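View pics/top.png

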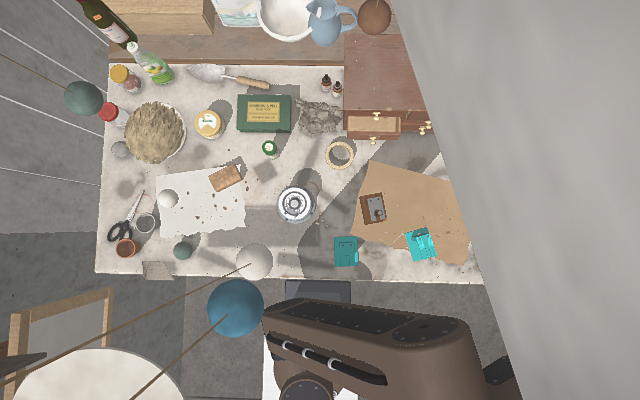

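The scene view shows the housing at (298,238) and a brown rack with the pick at (368,185). Look-alikes in the top view are the turquoise parts at (346,251) and (420,244), and the brown rack there is at (373,208). I'll choose the brown rack and check it in a close crop.

Run:
```python
from h import *
import pickle
s=pickle.load(open("scene.pkl","rb"));t=pickle.load(open("top.pkl","rb"))
a=cv2.resize(s['image'][145:275,260:450],None,fx=4,fy=4,interpolation=cv2.INTER_CUBIC)[:, :760]
a=cv2.resize(a,(585,400))
b=cv2.resize(t['image'][180:275,265:440],None,fx=4.4,fy=4.4,interpolation=cv2.INTER_CUBIC)
b=cv2.resize(b,(368,200)); 
cv2.imwrite("pics/crop1.png",cv2.resize(s['image'][145:275,260:450],(760,520),interpolation=cv2.INTER_CUBIC))
cv2.imwrite("pics/crop2.png",cv2.resize(t['image'][175:275,270:440],(799,470),interpolation=cv2.INTER_CUBIC))
P=cloud(t); 
for u,v in [(235,308),(253,261),(183,250),(296,204),(296,190),(373,208),(346,251),(420,244),(340,154),(225,178),(269,148),(310,185)]:
    print(u,v,P[v,u].round(0))
P=cloud(s)
for u,v in [(373,163),(298,232),(360,205),(368,180)]: print('s',u,v,P[v,u].round(0))
```

```text
235 308 [395.  35. 944.]
253 261 [413.  67. 707.]
183 250 [378. 430.  53.]
296 204 [537.  59.  69.]
296 190 [583.  60.  71.]
373 208 [ 529. -191.   79.]
346 251 [ 390. -106.   80.]
420 244 [ 418. -342.   75.]
340 154 [719. -84.  -2.]
225 178 [623. 306.  32.]
269 148 [713. 147. 107.]
310 185 [609.  18.  -3.]
s 373 163 [ 509. -198.  141.]
s 298 232 [534.  72.  76.]
s 360 205 [ 520. -167.    3.]
s 368 180 [ 517. -193.   80.]
```

View pics/crop1.png

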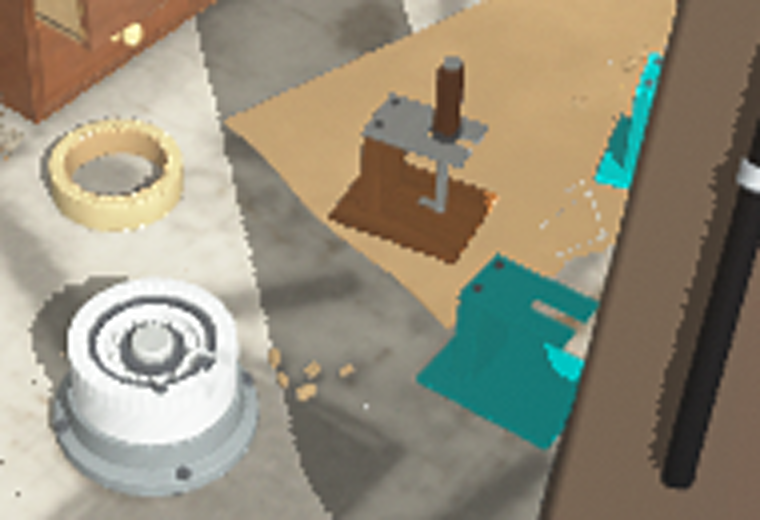

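View pics/crop2.png

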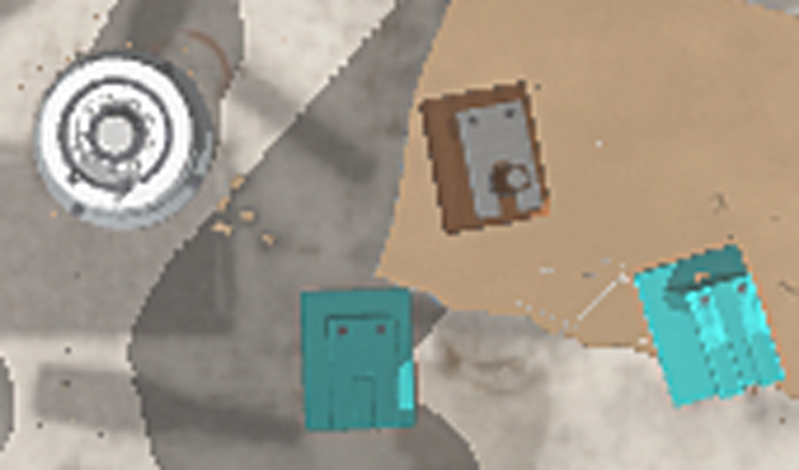

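```bash
cat >> h.py <<'E'
def go(x,y,z,yaw,s=None):
    from scipy.spatial.transform import Rotation as R
    s=s or env.state(); Rm=R.from_euler('xyz',s['tcp_rot']).as_matrix()
    d=Rm.T@(np.array([x,y,z])-s['eef_pos']); dy=(s['tcp_rot'][2]-yaw+np.pi)%(2*np.pi)-np.pi
    print('shift m',(d/1000).round(4),'turn',round(dy,4))
E
python3 - <<'E'
from h import *
import pickle
t=pickle.load(open("top.pkl","rb"));P=cloud(t);s=pickle.load(open("scene.pkl","rb"));Q=cloud(s)
def sel(P,x0,x1,y0,y1,z0,z1): 
    return P[(P[...,0]>x0)&(P[...,0]<x1)&(P[...,1]>y0)&(P[...,1]<y1)&(P[...,2]>z0)&(P[...,2]<z1)]
for n,C in(('top',P),('scene',Q)):
    r=sel(C,460,600,-250,-140,70,92); print(n,'plate',len(r),r.mean(0).round(1),cv2.minAreaRect(r[:,:2].astype(np.float32)))
    r=sel(C,460,600,-250,-140,110,170); print('pick',len(r),r.mean(0).round(1),r[:,2].max())
    b=sel(C,440,600,-250,-110,0,20);
    h=sel(C,450,650,-10,130,60,100); print('hous',len(h),cv2.minEnclosingCircle(h[:,:2].astype(np.float32)),np.percentile(h[:,2],[10,50,75,90]))
    h=sel(C,450,650,-10,130,25,45); print('flange',len(h),cv2.minEnclosingCircle(h[:,:2].astype(np.float32)))
print(env.read_camera("wrist")["tool_from_camera"].round(2))
go(470,60,260,0);go(400,60,330,0)
E
```

```text
top plate 282 [ 531.7 -198.8   78.6] ((528.5249633789062, -200.51898193359375), (74.43724822998047, 46.168922424316406), 12.569392204284668)
pick 32 [ 513.  -201.9  135.7] 143.93178394995084
hous 728 ((540.3416748046875, 64.79647064208984), 52.398048400878906) [62.41253478 70.04481581 72.70007573 74.54216918]
flange 68 ((540.1368408203125, 63.080928802490234), 55.66853332519531)
scene plate 303 [ 529.7 -195.6   80.8] ((530.5156860351562, -200.79454040527344), (75.11779022216797, 51.18096923828125), 12.287084579467773)
pick 84 [ 512.7 -200.2  129. ] 145.27328416697753
hous 1168 ((541.8699340820312, 65.89817810058594), 54.50920486450195) [63.11116078 72.32580982 74.7648118  76.20389139]
flange 319 ((539.7166137695312, 67.79354095458984), 56.44865036010742)
[[  -0.     -0.97   -0.26   73.13]
 [   1.     -0.     -0.     -0.22]
 [   0.     -0.26    0.97 -169.54]
 [   0.      0.      0.      1.  ]]
shift m [ 0.4566 -0.4986 -0.0454] turn 0.3968
shift m [ 0.3921 -0.5257 -0.1153] turn 0.3968
```

```bash
python3 -c "
from h import *
go(520,65,225,0)"
```

```text
shift m [ 0.5047 -0.4838 -0.0104] turn 0.3968
```

```bash
python3 -m pendant '[[[1,0.036,-0.035,-0.001,0.1],[1,0.072,-0.069,-0.002,0.2],[1,0.108,-0.104,-0.003,0.3],[1,0.144,-0.138,-0.004,0.397],[1,0.18,-0.173,-0.005,0.397],[1,0.216,-0.207,-0.006,0.397],[1,0.252,-0.242,-0.007,0.397],[1,0.288,-0.276,-0.008,0.397]]]'; python3 -c "
from h import *
go(520,65,225,0)"
```

```text
t: 0.95
eef_pos: [400.8, -208.7, 222.7]
tcp_rot: [3.141, -0.0, -0.001]
ft_force: [-0.0, 0.7, -0.1]
opening: 0.997
shift m [ 0.119  -0.2737 -0.0023] turn -0.0005
```

```bash
python3 -m pendant '[[[1,0.019,-0.045,-0.001,0],[1,0.038,-0.09,-0.002,0],[1,0.057,-0.135,-0.002,0],[1,0.076,-0.18,-0.002,0],[1,0.095,-0.225,-0.002,0],[1,0.119,-0.273,-0.002,0],[1,0.119,-0.273,-0.002,0],[1,0.119,-0.273,-0.002,0]]]'; python3 -c "
from h import *
import pickle
c=cam('wrist');pickle.dump(c,open('w1.pkl','wb'))
print(proj(c,(541,65,74)))
u,v=map(int,proj(c,(541,65,74)))
P=cloud(c);z=P[...,2];m=(abs(P[...,0]-541)<60)&(abs(P[...,1]-65)<60)&(z>68)
print(np.percentile(z[m],[10,50,75,90]),cv2.minEnclosingCircle(P[m][:,:2].astype(np.float32)))
v0=max(0,v-100);u0=max(0,u-133)
print(u0,v0)
cv2.imwrite('pics/w1.png',cv2.resize(c['image'][v0:v0+200,u0:u0+266],(798,600),interpolation=cv2.INTER_CUBIC))"
```

```text
t: 1.75
eef_pos: [519.5, 63.4, 224.2]
tcp_rot: [3.141, 0.001, 0.002]
ft_force: [0.8, -0.5, -0.5]
opening: 1.002
(np.float64(319.2236535272561), np.float64(168.13257891627242))
[275.9120077  337.24183592 344.21131496 349.61426213] ((532.4202270507812, 64.9964828491211), 64.51811981201172)
186 68
```

View pics/w1.png

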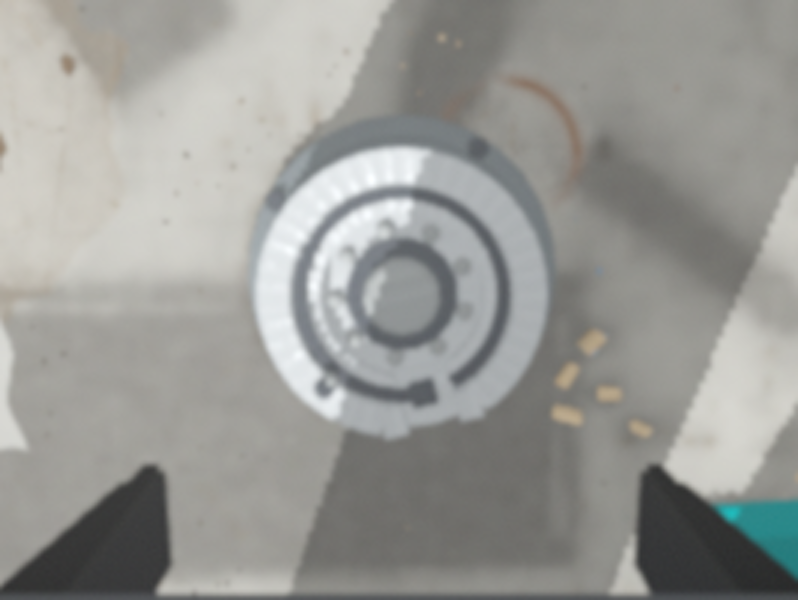

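Wrist crop: the cartridge is centred near (402,293). The dark lug is at (425,391) and the notch mouth is between (408,430) and (460,415), so the housing yaw is about 0.25.

Run:
```python
from h import *
import pickle
c=pickle.load(open('w1.pkl','rb'));P=cloud(c)
def px(x,y):return 186+x/3,68+y/3
for n,p in dict(rimL=(275,290),rimR=(530,290),rimT=(400,165),shaft=(402,293),rimBL=(330,400),lug=(425,391)).items():
    u,v=map(int,px(*p));w=P[v-2:v+3,u-2:u+3].reshape(-1,3);print(n,np.median(w,0).round(1))
# white rim: range mask z 66..90
z=P[...,2];m=((abs(P[...,0]-541)<70)&(abs(P[...,1]-65)<70)&(z>68)&(z<95)).astype(np.uint8)
cn=max(cv2.findContours(m,0,1)[0],key=cv2.contourArea);print('px circle',cv2.minEnclosingCircle(cn),'orig crop scale')
(x,y),r=cv2.minEnclosingCircle(cn)
for zz in(70,74,78):
    print(zz,'cen',onz(c,x,y,zz).round(1),'shaft',onz(c,*px(402,293),zz).round(1),'dia',np.linalg.norm(onz(c,*px(252,290),zz)-onz(c,*px(549,290),zz)).round(1),'lug',onz(c,*px(425,391),zz-2).round(1),'notch',onz(c,*px(434,423),zz).round(1))
print('z hist',np.histogram(z[m>0],bins=np.arange(66,96,2)))
```

```text
rimL [545.3 110.4  73.4]
rimR [545.4  19.   73.2]
rimT [588.1  65.2  73.8]
shaft [544.2  64.2  73.2]
rimBL [504.2  90.8  73.6]
lug [507.1  56.3  71.5]
px circle ((319.14654541015625, 164.95944213867188), 48.50503158569336) orig crop scale
70 cen [543.8  65.1  70. ] shaft [543.1  64.2  70. ] dia 107.6 lug [505.8  55.5  68. ] notch [493.8  52.1  70. ]
74 cen [544.4  65.1  74. ] shaft [543.7  64.2  74. ] dia 106.3 lug [506.8  55.6  72. ] notch [495.   52.2  74. ]
78 cen [545.   65.1  78. ] shaft [544.3  64.2  78. ] dia 105.0 lug [507.9  55.7  76. ] notch [496.3  52.4  78. ]
z hist (array([   0,  286,  925, 2597,  707,   44,    2,    0,    0,    0,    0,
          0,    0,    0]), array([66, 68, 70, 72, 74, 76, 78, 80, 82, 84, 86, 88, 90, 92, 94]))
```

```bash
python3 -m pendant '[[[1,-0.001,0.033,0.002,-0.15],[1,-0.002,0.066,0.004,-0.3],[1,-0.003,0.1,0.006,-0.45],[1,-0.004,0.133,0.008,-0.6],[1,-0.005,0.166,0.01,-0.75],[1,-0.006,0.2,0.012,-0.9],[1,-0.007,0.233,0.014,-1.05],[1,-0.007,0.264,0.014,-1.2]]]'; python3 -c "
from h import *
go(512.5,-201,200,1.786)"
```

```text
t: 2.6
eef_pos: [510.9, -204.4, 210.6]
tcp_rot: [-3.141, 0.0, 1.203]
ft_force: [0.2, -0.1, -0.9]
opening: 1.0
shift m [0.0038 0.0003 0.0106] turn -0.5826
```

```bash
python3 -m pendant '[[[1,0,0,0.003,-0.15],[1,0.002,0,0.006,-0.3],[1,0.004,0,0.01,-0.45],[1,0.004,0,0.01,-0.583],[1,0.004,0,0.01,-0.583],[1,0.004,0,0.01,-0.583],[1,0.004,0,0.01,-0.583],[1,0.004,0,0.01,-0.583]]]'
python3 - <<'E'
from h import *
import pickle
go(512.5,-201,200,1.786)
c=cam('wrist');pickle.dump(c,open('w2.pkl','wb'));P=cloud(c)
print('top of handle',proj(c,(512.5,-201,140)),'seat',proj(c,(512.5,-201,80)))
m=(abs(P[...,0]-512)<40)&(abs(P[...,1]+201)<40)&(P[...,2]>120)&(P[...,2]<160)
r=P[m];print(len(r),r.mean(0),np.percentile(r[:,2],[50,95]),cv2.minAreaRect(r[r[:,2]>135][:,:2].astype(np.float32)))
cv2.imwrite('pics/w2.png',c['image'])
E
```

```text
t: 3.4
eef_pos: [513.8, -198.1, 200.7]
tcp_rot: [3.141, 0.0, 1.781]
ft_force: [0.3, -0.4, 0.1]
opening: 1.001
shift m [-0.0025 -0.0019  0.0007] turn -0.0055
top of handle (np.float64(316.01633103802516), np.float64(214.620595524841)) seat (np.float64(316.7667932667713), np.float64(196.10367457728074))
440 [ 514.12331879 -200.5850949   137.62293427] [139.093573   143.09775759] ((514.4170532226562, -202.61680603027344), (14.843005180358887, 14.956223487854004), 12.124029159545898)
```

View pics/w2.png

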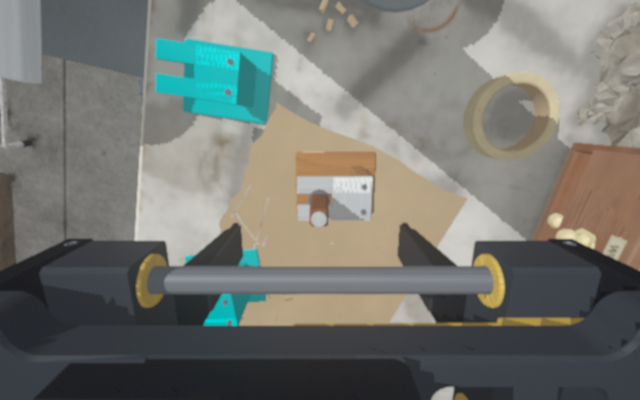

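The handle top is at (319,219), on the grey prong plate with its open end to the left. That puts the pick at about (514,-202) and the yaw fits. I'll descend and grip.

```bash
python3 -c "
from h import *
s=env.state();print(s['eef_pos'],s['tcp_rot']);go(514,-202,93.5,1.786)"
```

```text
[ 513.87515687 -198.04964334  200.72199643] [3.14148611e+00 1.87240448e-04 1.78114366e+00]
shift m [-0.0039 -0.0007  0.1072] turn -0.0049
```

```bash
python3 -m pendant '[[[1,-0.004,-0.001,0.02,-0.005],[1,-0.004,-0.001,0.05,-0.005],[1,-0.004,-0.001,0.08,-0.005],[1,-0.004,-0.001,0.1,-0.005],[1,-0.004,-0.001,0.107,-0.005],[1,-0.004,-0.001,0.107,-0.005],[1,-0.004,-0.001,0.107,-0.005],[0.6,-0.004,-0.001,0.107,-0.005]]]'; python3 -c "
from h import *
import pickle
go(514,-202,93.5,1.786)
"
```

```text
t: 4.25
eef_pos: [514.3, -202.3, 94.8]
tcp_rot: [3.14, 0.001, 1.788]
ft_force: [-0.0, -0.6, 1.0]
opening: 0.955
shift m [ 0.0003 -0.0003  0.0013] turn 0.0017
```

```bash
python3 -m pendant '[[[0.4,0,0,0,0],[0.25,0,0,0,0],[0.2,0,0,0,0],[0.1,0,0,0,0],[0,0,0,0,0],[0,0,0,0,0],[0,0,0,0,0],[0,0,0,0,0]]]'; python3 -c "
from h import *
c=cam('wrist');cv2.imwrite('pics/w3.png',c['image'][120:400,200:440])
go(514,-202,93.5,1.786)
"
```

```text
t: 5.05
eef_pos: [513.9, -202.0, 93.6]
tcp_rot: [-3.142, 0.0, 1.788]
ft_force: [-0.5, 0.5, 0.2]
opening: 0.304
shift m [-0.      0.0002  0.0001] turn 0.0018
```

```bash
python3 -m pendant '[[[0,0,0,0,0],[0,0,0,0,0],[0,0,0,0,0],[0,0,0,0,0],[0,0,0,-0.004,0],[0,0,0,-0.008,0],[0,0,0,-0.012,0],[0,0,0,-0.012,0]]]'; python3 -c "
from h import *
go(514,-202,105.5,1.786)
c=cam('wrist');cv2.imwrite('pics/w3.png',cv2.resize(c['image'][120:400,200:440],None,fx=2,fy=2))
"
```

```text
t: 5.9
eef_pos: [514.1, -202.1, 106.3]
tcp_rot: [3.141, 0.001, 1.788]
ft_force: [0.5, 0.8, -0.4]
opening: 0.167
shift m [ 0.0001 -0.0001  0.0008] turn 0.0018
```

View pics/w3.png

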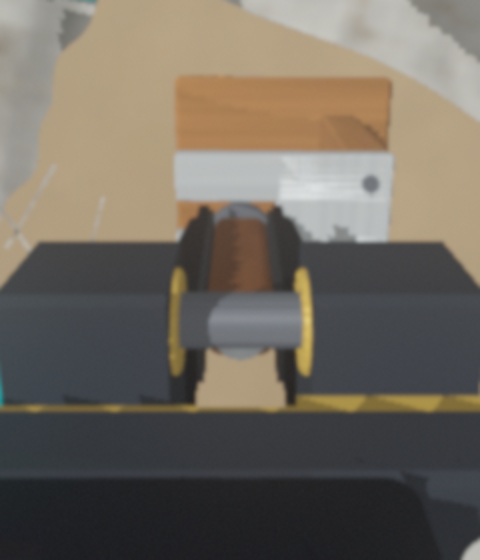

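```bash
python3 -m pendant '[[[0,0,-0.008,0,0],[0,0,-0.02,0,0],[0,0,-0.035,0,0],[0,0,-0.05,0,0],[0,0,-0.06,0,0],[0,0,-0.062,-0.02,0],[0,0,-0.062,-0.05,0],[0,0,-0.062,-0.08,0]]]'; python3 -c "
from h import *
go(465.3,45.8,190,1.826)
"
```

```text
t: 6.75
eef_pos: [452.4, -215.5, 186.5]
tcp_rot: [-3.141, -0.001, 1.787]
ft_force: [0.8, -0.1, -0.5]
opening: 0.166
shift m [ 0.2525  0.0687 -0.0034] turn -0.0389
```

```bash
python3 -m pendant '[[[0,0.03,0.008,-0.004,0],[0,0.07,0.019,-0.004,-0.01],[0,0.11,0.03,-0.004,-0.02],[0,0.15,0.041,-0.004,-0.039],[0,0.19,0.052,-0.004,-0.039],[0,0.23,0.063,-0.004,-0.039],[0,0.253,0.069,-0.004,-0.039],[0,0.253,0.069,-0.004,-0.039]]]'
python3 - <<'E'
from h import *
import pickle
go(465.3,45.8,190,1.826)
c=cam('wrist');pickle.dump(c,open('w4.pkl','wb'))
print('foot pred',proj(c,(465.3+16*.968,45.8+16*.252,106.5)),'notch',proj(c,(543-52*.968,65-52*.252,73.5)),'lug',proj(c,(543-37*.968-.25,65-37*.252+.97,71.5)))
cv2.imwrite('pics/w4.png',cv2.resize(c['image'][60:260,230:496],(798,600),interpolation=cv2.INTER_CUBIC))
E
```

```text
t: 7.55
eef_pos: [465.6, 48.5, 189.7]
tcp_rot: [3.141, -0.0, 1.83]
ft_force: [-1.1, -0.5, -0.4]
opening: 0.167
shift m [-0.0025 -0.001  -0.0003] turn 0.0036
foot pred (np.float64(335.4614604168254), np.float64(206.73711747959666)) notch (np.float64(345.9221002546831), np.float64(198.2678081405998)) lug (np.float64(360.8818059122188), np.float64(196.8166102137555))
```

View pics/w4.png

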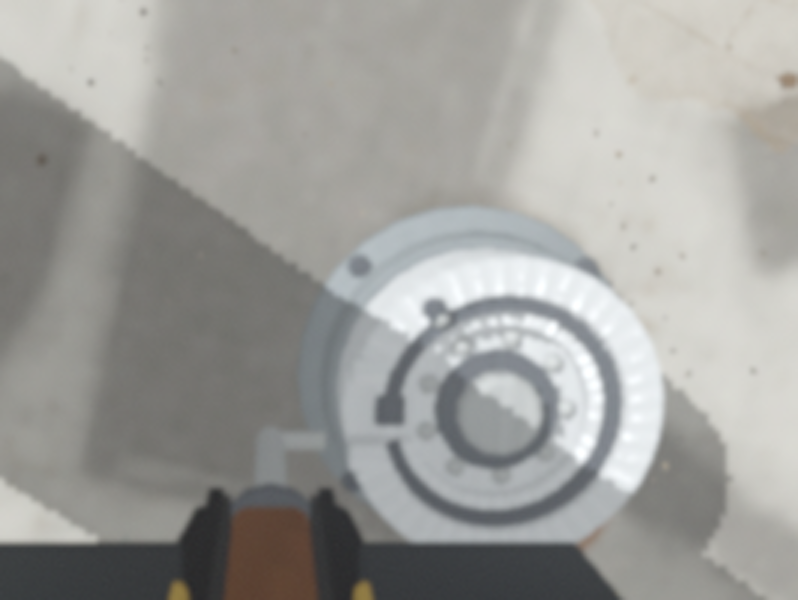

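Crop: the foot tip is at (325,439), the lug at (390,408), the shaft centre at (500,412) and the notch wall edge at (370,437). All agree with the predictions to about 1–3 px.

Run:
```python
from h import *
import pickle
c=pickle.load(open('w4.pkl','rb'));f=lambda x,y:(230+x/3,60+y/3)
s=env.state();print(s['eef_pos'],s['tcp_rot'],c['M'][:3,3])
tip=onz(c,*f(325,440),108);lug=onz(c,*f(390,408),71.5);cen=onz(c,*f(500,412),73.5)
print(tip,lug,cen)
d=(lug-cen)[:2];print('yaw',np.arctan2(-d[1],-d[0])+.027,np.hypot(*d))
```

```text
[465.75320035  47.25695275 189.62291999] [3.14153870e+00 1.58116706e-04 1.82907461e+00] [448.51471148 118.51775936 359.21478564]
[483.00950073  50.94118661 108.        ] [505.8459214   57.22574051  71.5       ] [540.83620691  65.56021839  73.5       ]
yaw 0.26083669134201665 35.969203514483944
```

```bash
python3 -c "
from h import *
env.read_camera('top')
go(482.3,50.7,152,1.829)
"
```

```text
shift m [-0.      0.017   0.0376] turn -0.0011
```

```bash
python3 -m pendant '[[[0,0,0.009,0,0],[0,0,0.017,0.005,0],[0,0,0.017,0.012,0],[0,0,0.017,0.02,0],[0,0,0.017,0.028,0],[0,0,0.017,0.035,0],[0,0,0.017,0.0375,0],[0,0,0.017,0.0375,0]]]'
python3 - <<'E'
from h import *
import pickle
print(env.state()['eef_pos'])
c=cam('wrist');pickle.dump(c,open('w5.pkl','wb'))
go(482.3,50.7,152,1.829)
cv2.imwrite('pics/w5.png',cv2.resize(c['image'][110:230,280:440],(800,600),interpolation=cv2.INTER_CUBIC))
E
```

```text
t: 8.45
eef_pos: [482.5, 50.9, 151.7]
tcp_rot: [-3.141, -0.0, 1.827]
ft_force: [0.1, 0.7, -1.2]
opening: 0.167
[482.47448042  50.85146294 151.7036537 ]
shift m [-0.0001 -0.0004  0.    ] turn -0.0022
```

View pics/w5.png

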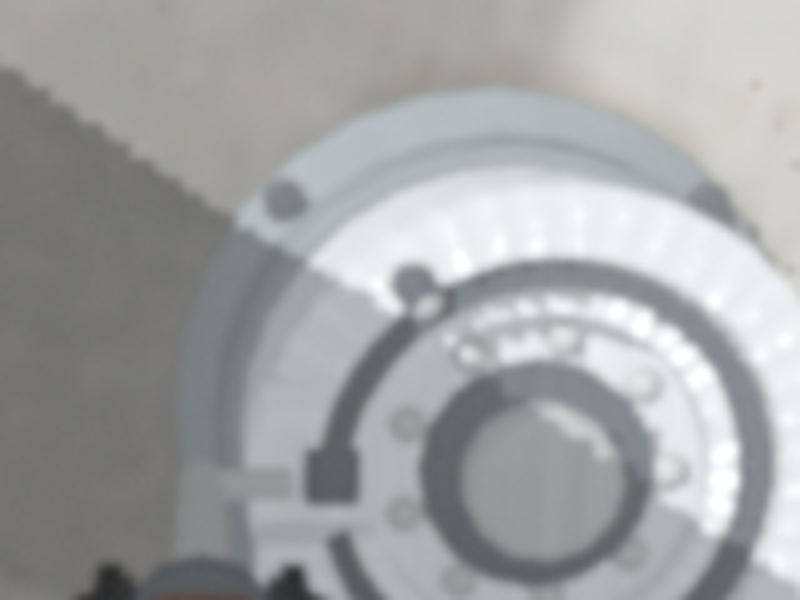

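Crop: the foot is centred at (255,484) with its tip at column 290. The lug occupies columns 308–357 and is centred at row 474. So the gap is about 3.6 mm and the foot sits about 2 mm to the -y side. I'll shift it +1.5 mm and lower gently to feel for the floor.

```bash
python3 -m pendant '[[[0,0.0015,0,0.001,0],[0,0.0015,0,0.002,0],[0,0.0015,0,0.003,0],[0,0.0015,0,0.004,0],[0,0.0015,0,0.0045,0],[0,0.0015,0,0.005,0],[0,0.0015,0,0.005,0],[0,0.0015,0,0.005,0]]]'; python3 -m pendant '[[[0,0,0,0.0005,0],[0,0,0,0.0005,0],[0,0,0,0.001,0],[0,0,0,0.001,0],[0,0,0,0.001,0],[0,0,0,0.001,0],[0,0,0,0.001,0],[0,0,0,0.001,0]]]'
```

```text
t: 9.3
eef_pos: [482.3, 52.3, 147.1]
tcp_rot: [3.142, 0.0, 1.827]
ft_force: [-0.2, -0.4, -1.0]
opening: 0.164
t: 10.1
eef_pos: [482.3, 52.3, 146.1]
tcp_rot: [-3.142, 0.0, 1.827]
ft_force: [-0.2, 0.3, -1.5]
opening: 0.164
```

```bash
python3 -m pendant '[[[0,0,0,0.0005,0],[0,0,0,0.001,0],[0,0,0,0.001,0],[0,0,0,0.001,0],[0,0,0,0.001,0],[0,0,0,0.001,0],[0,0,0,0.001,0],[0,0,0,0.001,0]]]'; python3 -m pendant '[[[0,0,0,0.0005,0],[0,0,0,0.0005,0],[0,0,0,0.0005,0],[0,0,0,0.0005,0],[0,0,0,0.0005,0],[0,0,0,0.0005,0],[0,0,0,0.0005,0],[0,0,0,0.0005,0]]]'
```

```text
t: 10.9
eef_pos: [482.3, 52.3, 145.2]
tcp_rot: [3.142, 0.0, 1.827]
ft_force: [-1.8, -0.5, 1.5]
opening: 0.172
t: 11.7
eef_pos: [482.3, 52.3, 145.0]
tcp_rot: [3.141, 0.0, 1.827]
ft_force: [-1.9, 0.0, 7.9]
opening: 0.17
```

```bash
python3 -m pendant '[[[0,0,0,-0.001,0],[0,0,0,-0.002,0],[0,0,0,-0.002,0],[0,0,0.001,-0.002,0],[0,0,0.0025,-0.002,0],[0,0,0.004,-0.002,0],[0,0,0.005,-0.002,0],[0,0,0.005,-0.002,0]]]'; python3 -m pendant '[[[0,0,0.001,0,0],[0,0,0.0025,0,0],[0,0,0.004,0,0],[0,0,0.0055,0,0],[0,0,0.007,0,0],[0,0,0.0075,0,0],[0,0,0.0075,0,0],[0,0,0.0075,0,0]]]'
python3 - <<'E'
from h import *
import pickle
c=cam('wrist');pickle.dump(c,open('w6.pkl','wb'))
cv2.imwrite('pics/w6.png',cv2.resize(c['image'][110:230,280:440],(800,600),interpolation=cv2.INTER_CUBIC))
E
```

```text
t: 12.5
eef_pos: [487.3, 53.6, 146.6]
tcp_rot: [3.142, 0.0, 1.827]
ft_force: [-0.1, 0.2, -0.2]
opening: 0.17
t: 13.3
eef_pos: [494.3, 55.5, 146.6]
tcp_rot: [-3.142, 0.0, 1.827]
ft_force: [-0.9, 0.5, -1.4]
opening: 0.166
```

View pics/w6.png

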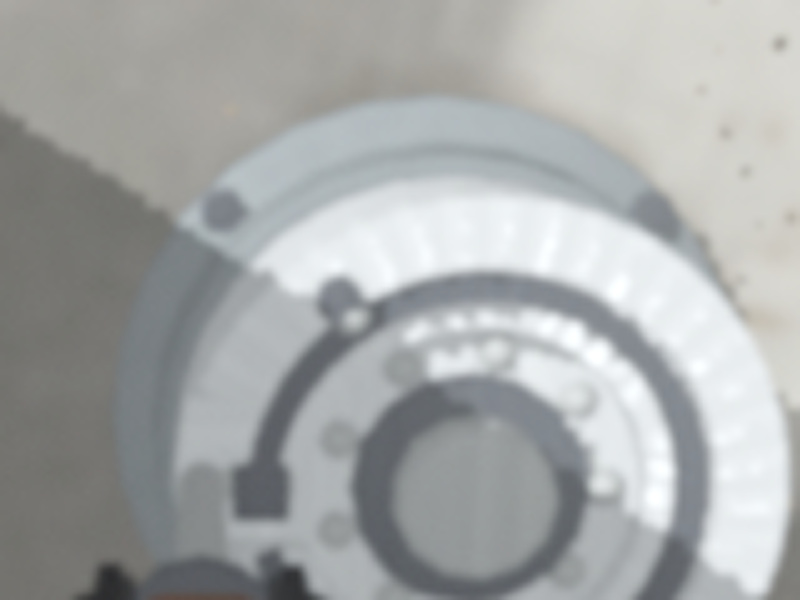

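The foot is under the lug: shank front at column 225, lug edge at column 235, no contact force. I'll lift slowly.

```bash
python3 -m pendant '[[[0,0,0,-0.0005,0],[0,0,0,-0.001,0],[0,0,0,-0.0015,0],[0,0,0,-0.002,0],[0,0,0,-0.0025,0],[0,0,0,-0.003,0],[0,0,0,-0.0035,0],[0,0,0,-0.004,0]]]'; python3 -m pendant '[[[0,0,0,-0.0005,0],[0,0,0,-0.001,0],[0,0,0,-0.0015,0],[0,0,0,-0.002,0],[0,0,0,-0.0025,0],[0,0,0,-0.003,0],[0,0,0,-0.003,0],[0,0,0,-0.003,0]]]'
```

```text
t: 14.15
eef_pos: [494.3, 55.5, 150.3]
tcp_rot: [-3.141, -0.0, 1.827]
ft_force: [2.2, 0.2, -10.1]
opening: 0.169
t: 14.95
eef_pos: [494.5, 55.6, 154.1]
tcp_rot: [3.141, 0.0, 1.827]
ft_force: [0.3, -0.6, -0.9]
opening: 0.168
```

```bash
python3 -m pendant '[[[0,0,0,-0.001,0],[0,0,0,-0.002,0],[0,0,0,-0.003,0],[0,0,0,-0.004,0],[0,0,0,-0.005,0],[0,0,0,-0.006,0],[0,0,0,-0.007,0],[0,0,0,-0.008,0]]]'
python3 - <<'E'
from h import *
import pickle
c=cam('wrist');pickle.dump(c,open('w7.pkl','wb'))
cv2.imwrite('pics/w7.png',cv2.resize(c['image'][110:230,280:440],(800,600),interpolation=cv2.INTER_CUBIC))
E
```

```text
t: 15.75
eef_pos: [494.5, 55.5, 161.7]
tcp_rot: [3.141, 0.0, 1.827]
ft_force: [1.1, 0.8, -3.2]
opening: 0.169
```

View pics/w7.png

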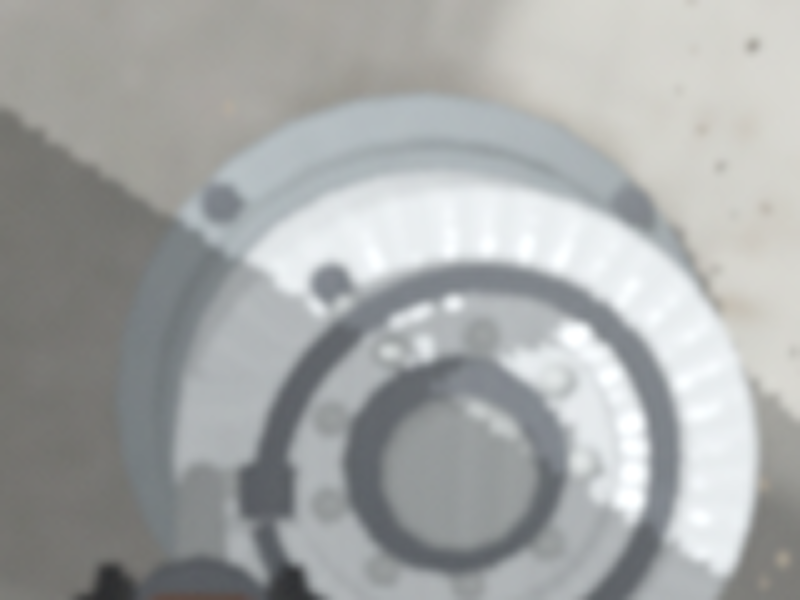

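The ring's free half has risen: the lug at (267,490) stays with the pick and the arc now covers the rim edge. The angle is about 0.19 and the force about 2 N, so the catch is passed. I'll continue along the arc.

```bash
python3 -m pendant '[[[0,0,0,-0.0015,0],[0,0,0,-0.003,0],[0,0,0,-0.0045,0],[0,0,0,-0.006,0],[0,0,0.0003,-0.0075,0],[0,0,0.0006,-0.009,0],[0,0,0.001,-0.0105,0],[0,0,0.0015,-0.012,0]]]'; python3 -m pendant '[[[0,0,0.0005,-0.0012,0],[0,0,0.001,-0.0024,0],[0,0,0.0015,-0.0036,0],[0,0,0.002,-0.0048,0],[0,0,0.0025,-0.006,0],[0,0,0.003,-0.0072,0],[0,0,0.0035,-0.0084,0],[0,0,0.004,-0.0095,0]]]';  python3 - <<'E'
from h import *
import pickle
c=cam('wrist');pickle.dump(c,open('w8.pkl','wb'))
cv2.imwrite('pics/w8.png',cv2.resize(c['image'][110:230,280:440],(800,600),interpolation=cv2.INTER_CUBIC))
P=cloud(c);m=(c['image'].max(-1)<110);q=P[m];s=(q[:,2]>78)&(q[:,2]<125)&(np.hypot(q[:,0]-541,q[:,1]-65)<48);q=q[s]
h=np.stack([(q[:,0]-541.5)*.967+(q[:,1]-65.3)*.255,-(q[:,0]-541.5)*.255+(q[:,1]-65.3)*.967,q[:,2]],1)
for a in range(-45,40,5):
    k=(h[:,0]>=a)&(h[:,0]<a+5)&(h[:,1]>-4)
    if k.sum()>3: print(a,k.sum(),np.median(h[k],0).round(1), 'th',np.arctan2(np.median(h[k,2])-71.5,37-np.median(h[k,0])).round(2))
E
```

```text
t: 16.6
eef_pos: [495.8, 55.9, 173.7]
tcp_rot: [-3.141, 0.0, 1.827]
ft_force: [0.9, -0.4, -2.4]
opening: 0.167
t: 17.4
eef_pos: [499.8, 56.9, 183.2]
tcp_rot: [3.141, 0.0, 1.827]
ft_force: [0.1, 0.4, -2.5]
opening: 0.169
-35 25 [-30.9   0.5 108.8] th 0.5
-30 90 [-27.    4.8 107.1] th 0.51
-25 98 [-23.6  15.2 105.4] th 0.51
-20 27 [-18.9  23.2 102.5] th 0.51
```

View pics/w8.png

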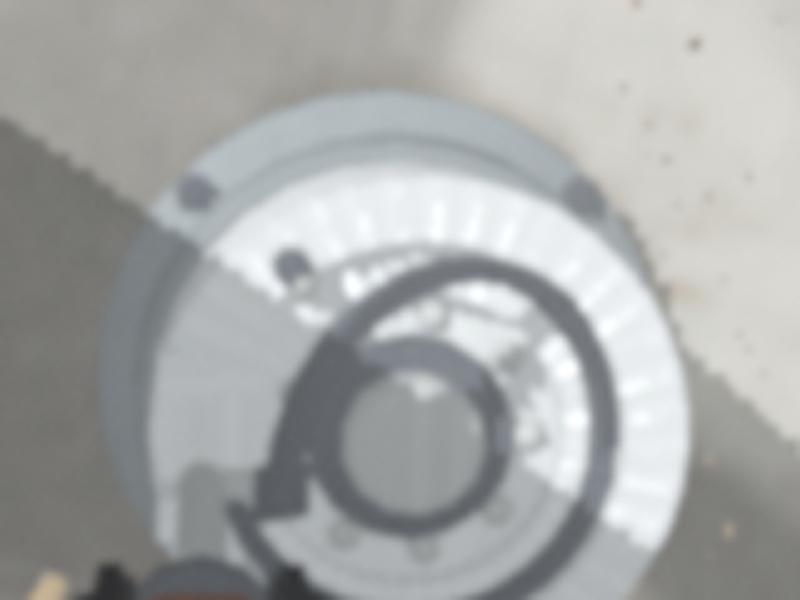

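The ring stands at about 0.5 rad from range data, in four strips that agree, and the lug is at (283,490), roughly 35 mm up. I'll ease down and withdraw.

```bash
python3 -m pendant '[[[0,0,0,0.0015,0],[0,0,0,0.003,0],[0,0,0,0.004,0],[0,0,-0.004,0.005,0],[0,0,-0.01,0.005,0],[0,0,-0.018,0.005,0],[0,0,-0.028,0.005,0],[0,0,-0.04,0.005,0]]]'; python3 -c "
from h import *
go(452.4,-215.5,188,1.788)
"
```

```text
t: 18.25
eef_pos: [460.0, 46.5, 178.2]
tcp_rot: [3.142, 0.0, 1.827]
ft_force: [1.0, -0.4, -0.4]
opening: 0.167
shift m [-0.2516 -0.0738 -0.0098] turn 0.0389
```

```bash
python3 -m pendant '[[[0,-0.02,-0.007,-0.008,0],[0,-0.06,-0.018,-0.01,0.01],[0,-0.1,-0.03,-0.01,0.02],[0,-0.14,-0.042,-0.01,0.039],[0,-0.18,-0.054,-0.01,0.039],[0,-0.22,-0.065,-0.01,0.039],[0,-0.252,-0.074,-0.01,0.039],[0,-0.252,-0.074,-0.01,0.039]]]'; python3 -c "
from h import *
env.read_camera('top')
go(453.5,-215.2,106.3,1.788)
"
```

```text
t: 19.05
eef_pos: [452.5, -219.0, 188.1]
tcp_rot: [3.141, 0.001, 1.784]
ft_force: [0.3, 0.3, -1.7]
opening: 0.167
shift m [0.0016 0.0016 0.0817] turn -0.0032
```

```bash
python3 -m pendant '[[[0,0.001,0.001,0.015,0],[0,0.001,0.001,0.035,0],[0,0.001,0.001,0.055,0],[0,0.001,0.001,0.07,0],[0,0.001,0.001,0.08,0],[0,0.001,0.001,0.081,0],[0,0.001,0.001,0.081,0],[0,0.001,0.001,0.081,0]]]'; python3 -c "
from h import *
go(514,-202.1,106.3,1.788)
"
```

```text
t: 19.9
eef_pos: [454.2, -214.6, 107.8]
tcp_rot: [3.141, 0.001, 1.788]
ft_force: [-0.6, -0.8, -1.0]
opening: 0.165
shift m [-0.0007  0.0611  0.0016] turn -0.0
```

```bash
python3 -m pendant '[[[0,-0.0005,0.006,0.001,0],[0,-0.0005,0.015,0.001,0],[0,-0.0005,0.025,0.001,0],[0,-0.0005,0.035,0.001,0],[0,-0.0005,0.045,0.001,0],[0,-0.0005,0.055,0.001,0],[0,-0.0005,0.061,0.001,0],[0,-0.0005,0.061,0.001,0]]]'
python3 - <<'E'
from h import *
go(514,-202.1,93.6,1.788)
c=cam('wrist');cv2.imwrite('pics/w9.png',cv2.resize(c['image'][120:400,200:440],None,fx=2,fy=2))
E
```

```text
t: 20.7
eef_pos: [514.4, -201.7, 106.0]
tcp_rot: [3.142, 0.0, 1.788]
ft_force: [-0.6, -1.4, -1.0]
opening: 0.166
shift m [-0.0003 -0.0004  0.0124] turn 0.0005
```

```bash
python3 -m pendant '[[[0,0,0,0.002,0],[0,0,0,0.004,0],[0,0,0,0.006,0],[0,0,0,0.008,0],[0,0,0,0.009,0],[0,0,0,0.01,0],[0,0,0,0.011,0],[0,0,0,0.011,0]]]'; python3 -m pendant '[[[0,0,0,0.0005,0],[0,0,0,0.001,0],[0,0,0,0.001,0],[0,0,0,0.001,0],[0,0,0,0.001,0],[0,0,0,0.001,0],[0,0,0,0.001,0],[0,0,0,0.001,0]]]'
```

```text
t: 21.55
eef_pos: [513.6, -201.9, 95.0]
tcp_rot: [-3.141, -0.0, 1.788]
ft_force: [0.0, 0.1, -1.1]
opening: 0.168
t: 22.35
eef_pos: [513.7, -202.0, 94.2]
tcp_rot: [3.142, 0.0, 1.788]
ft_force: [0.9, -0.1, -1.3]
opening: 0.168
```

```bash
python3 -m pendant '[[[0,0,0,0.0003,0],[0,0,0,0.0005,0],[0,0,0,0.0005,0],[0,0,0,0.0005,0],[0,0,0,0.0005,0],[0,0,0,0.0005,0],[0,0,0,0.0005,0],[0,0,0,0.0005,0]]]'; python3 -m pendant '[[[0,0,0,0.0003,0],[0,0,0,0.0005,0],[0,0,0,0.0005,0],[0,0,0,0.0005,0],[0,0,0,0.0005,0],[0,0,0,0.0005,0],[0,0,0,0.0005,0],[0,0,0,0.0005,0]]]'
```

```text
t: 23.15
eef_pos: [513.7, -201.9, 93.6]
tcp_rot: [3.142, 0.0, 1.788]
ft_force: [-1.3, 0.2, -1.1]
opening: 0.168
t: 23.95
eef_pos: [513.7, -202.0, 93.6]
tcp_rot: [3.141, 0.0, 1.788]
ft_force: [-3.3, 0.2, 5.4]
opening: 0.166
```

Collar contact is at z 93.6, the height at which it was picked up. I'll relieve the load and open.

```bash
python3 -m pendant '[[[0,0,0,-0.0004,0],[0.2,0,0,-0.0004,0],[0.25,0,0,-0.0004,0],[0.3,0,0,-0.0004,0],[0.4,0,0,-0.0004,0],[0.5,0,0,-0.0004,0],[0.6,0,0,-0.0004,0],[0.7,0,0,-0.0004,0]]]'; python3 -m pendant '[[[0.9,0,0,0,0],[0.9,0,0,0,0],[0.9,0,0,-0.01,0],[0.9,0,0,-0.03,0],[0.9,0,0,-0.06,0],[0.9,0,0,-0.1,0],[0.9,0,0,-0.14,0],[0.9,0,0,-0.16,0]]]'
python3 - <<'E'
from h import *
import pickle
c=cam('wrist');P=cloud(c);pickle.dump(c,open('w10.pkl','wb'))
r=P[(abs(P[...,0]-512)<40)&(abs(P[...,1]+201)<40)&(P[...,2]>110)&(P[...,2]<160)]
t=r[r[:,2]>130]; print('wrist pick',len(r),r[:,2].max(),cv2.minAreaRect(t[:,:2].astype(np.float32)))
E
```

```text
t: 24.75
eef_pos: [513.7, -201.9, 93.5]
tcp_rot: [3.142, 0.0, 1.788]
ft_force: [0.8, -0.2, 0.3]
opening: 0.582
t: 25.55
eef_pos: [514.2, -202.1, 257.8]
tcp_rot: [3.138, 0.003, 1.788]
ft_force: [0.3, 1.3, -0.1]
opening: 0.902
wrist pick 312 143.62491290911333 ((514.55126953125, -202.50579833984375), (15.163678169250488, 14.76369857788086), 12.125123977661133)
```

```bash
python3 -m pendant '[[[0.9,-0.02,0,-0.01,0],[0.9,-0.05,0,-0.01,0],[0.9,-0.09,-0.02,-0.01,0],[0.9,-0.13,-0.04,-0.01,0],[0.9,-0.15,-0.05,-0.01,0],[0.9,-0.15,-0.05,-0.01,0],[0.9,-0.15,-0.05,-0.01,0],[0.9,-0.15,-0.05,-0.01,0]]]'
python3 - <<'E'
from h import *
import pickle
for n in('scene','top'):
    c=cam(n);o=pickle.load(open(n+'.pkl','rb'));P=cloud(c)
    q=P[(P[...,2]>80)&(P[...,2]<130)&(np.hypot(P[...,0]-541,P[...,1]-65)<50)]
    hx=(q[:,0]-541.5)*.967+(q[:,1]-65.3)*.255
    print(n,'ring pts',len(q),'th',np.median(np.arctan2(q[:,2]-71.5,37-hx)).round(2),'zmax',q[:,2].max().round(0))
    r=P[(abs(P[...,0]-512)<40)&(abs(P[...,1]+201)<40)&(P[...,2]>110)&(P[...,2]<160)];print('pick',len(r),r.mean(0).round(1),r[:,2].max().round(1))
    d=(cv2.absdiff(c['image'],o['image']).max(-1)>60).astype(np.uint8); d=cv2.morphologyEx(d,cv2.MORPH_OPEN,np.ones((3,3)))
    k,_,st,ce=cv2.connectedComponentsWithStats(d)
    print([(st[i,4],ce[i].round(0).tolist()) for i in range(1,k) if st[i,4]>25])
E
```

```text
t: 26.4
eef_pos: [497.3, -358.1, 263.7]
tcp_rot: [3.142, -0.0, 1.789]
ft_force: [0.2, -0.6, -0.3]
opening: 0.899
scene ring pts 81 th 0.53 zmax 113.0
pick 81 [ 512.9 -199.9  130.1] 145.8
[(np.int32(77), [421.0, 4.0]), (np.int32(788), [432.0, 20.0]), (np.int32(49), [464.0, 3.0]), (np.int32(2280), [478.0, 79.0]), (np.int32(104), [605.0, 6.0]), (np.int32(255), [402.0, 26.0]), (np.int32(34), [595.0, 35.0]), (np.int32(1062), [432.0, 63.0]), (np.int32(367), [455.0, 76.0]), (np.int32(51), [561.0, 51.0]), (np.int32(1112), [402.0, 79.0]), (np.int32(30), [572.0, 64.0]), (np.int32(142), [551.0, 77.0]), (np.int32(446), [452.0, 118.0]), (np.int32(58), [559.0, 101.0]), (np.int32(423), [495.0, 112.0]), (np.int32(3854), [404.0, 170.0]), (np.int32(143), [540.0, 117.0]), (np.int32(1325), [339.0, 146.0]), (np.int32(46), [498.0, 137.0]), (np.int32(1444), [305.0, 186.0]), (np.int32(189), [486.0, 176.0]), (np.int32(182), [362.0, 178.0]), (np.int32(27), [377.0, 177.0]), (np.int32(488), [365.0, 198.0]), (np.int32(813), [434.0, 232.0]), (np.int32(987), [450.0, 247.0]), (np.int32(83), [323.0, 228.0]), (np.int
[... 353 characters left out ...]
 108.0
pick 32 [ 513.4 -201.9  137.1] 147.1
[(np.int32(1563), [413.0, 151.0]), (np.int32(350), [363.0, 153.0]), (np.int32(531), [337.0, 179.0]), (np.int32(4348), [443.0, 249.0]), (np.int32(163), [373.0, 207.0]), (np.int32(55), [322.0, 203.0]), (np.int32(445), [343.0, 253.0]), (np.int32(271), [284.0, 271.0]), (np.int32(267), [360.0, 316.0]), (np.int32(105), [274.0, 340.0]), (np.int32(553), [269.0, 374.0]), (np.int32(113), [294.0, 348.0]), (np.int32(162), [317.0, 357.0]), (np.int32(183), [505.0, 367.0]), (np.int32(46), [335.0, 364.0]), (np.int32(82), [490.0, 369.0]), (np.int32(80), [256.0, 374.0]), (np.int32(33), [494.0, 377.0]), (np.int32(26), [317.0, 378.0]), (np.int32(186), [346.0, 395.0])]
```

```bash
python3 -c "
from h import *
print(env.job_done())"
```

```text
the job is handed in; nothing more can be done
None
```

The ring is open, the pick is hanging back in the brown rack, and the job was handed in at about 26.5 s of the 58 s allowed.

**What I did:** I took the pick from the rack, felt the notch floor with its foot (about 8 N), and slid the foot under the lug. I then lifted the lug slowly past its catch, with about 10 N read at the end of that step, followed it along its arc, and withdrew.

**Last checks:**
- **Ring angle:** about 0.5 rad. The three cameras gave 0.51, 0.53 and 0.48. The lug stands about 35 mm above its closed position.
- **Pick:** it is upright within about 1 mm of where it started. The collar came to rest at the same height as when I picked it up.
- **Gripper:** open and clear of everything.
- **Other items:** I never touched them. The before-and-after image comparison showed many changes from the arm and its shadows, so it does not prove on its own that they stayed put.

One planned close-up, before lowering the pick into the rack, was refused because the 12-picture limit was reached. I relied on force and range readings for the rest.

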